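# Put the chrome sockets back in their colour-coded dishes

### The job

Put each of the four chrome sockets away in its own dish on the workbench: the largest in the red dish, the second largest in yellow, the third in green and the smallest in blue. Two of them are standing in the wrong dishes and must make way first. Set each one down upright on the floor of its dish without dropping it in, and leave the two black impact sockets where they stand.

Things in the scene. Friction and masses are not known exactly. Their poses are not given: they have to be found in the camera images.
- socket_55: The largest of the four bright chrome (shiny steel) wrench sockets: an upright solid cylinder 55 mm in diameter and 62 mm tall with a dark hexagon on its top. Starts loose on the bench. Origin: centre of its underside, z up along its axis.
- socket_43: The second largest of the four bright chrome (shiny steel) wrench sockets: an upright solid cylinder 43 mm in diameter and 58 mm tall with a dark hexagon on its top. Starts standing in the red dish, which is not its own. Origin: centre of its underside, z up along its axis.
- socket_32: The third largest of the four bright chrome (shiny steel) wrench sockets: an upright solid cylinder 32 mm in diameter and 54 mm tall with a dark hexagon on its top. Starts standing in the yellow dish, which is not its own. Origin: centre of its underside, z up along its axis.
- socket_22: The smallest of the four bright chrome (shiny steel) wrench sockets: an upright solid cylinder 22 mm in diameter and 50 mm tall with a dark hexagon on its top. Starts loose on the bench. Origin: centre of its underside, z up along its axis.
- dish_red: Shallow round red dish, fixed to the bench, open upward: 79 mm inside diameter, 87 mm outside, rim 10 mm above the bench, inner floor 4 mm above the bench. Home of the 55 mm chrome socket. Origin: centre of its underside, on the bench; z up.
- dish_yellow: Shallow round yellow dish, fixed to the bench, open upward: 67 mm inside diameter, 75 mm outside, rim 10 mm above the bench, inner floor 4 mm above the bench. Home of the 43 mm chrome socket. Origin: centre of its underside, on the bench; z up.
- dish_green: Shallow round green dish, fixed to the bench, open upward: 56 mm inside diameter, 64 mm outside, rim 10 mm above the bench, inner floor 4 mm above the bench. Home of the 32 mm chrome socket. Origin: centre of its underside, on the bench; z up.
- dish_blue: Shallow round blue dish, fixed to the bench, open upward: 46 mm inside diameter, 54 mm outside, rim 10 mm above the bench, inner floor 4 mm above the bench. Home of the 22 mm chrome socket. Origin: centre of its underside, on the bench; z up.
- black_38: Matt black impact socket, loose, standing on the bench: 38 mm in diameter, 56 mm tall. Not to be moved. Origin: centre of its underside, z up.
- black_27: Matt black impact socket, loose, standing on the bench: 27 mm in diameter, 52 mm tall. Not to be moved. Origin: centre of its underside, z up.
Mind the look-alikes: they are no part of the job. What is shaped like the socket_55 but purple is not meant.

How it is judged (in metres and radians):
At the end, for the whole second after the job is handed in: Each chrome socket stands upright (within 0.1 rad) and at rest on the floor of its own dish (55 mm red, 43 mm yellow, 32 mm green, 22 mm blue; underside within 3 mm of the dish floor, axis within 15 mm of the dish centre), and each black socket is within 20 mm of its start (horizontal distance between socket_55 and dish_red below 0.015 m and z of socket_55 in the frame of dish_red between 0.001 and 0.007 m and angle between each of socket_55, socket_43, socket_32, socket_22's own z axis and vertical below 0.1 rad and linear speed of each of socket_55, socket_43, socket_32, socket_22 below 0.02 m/s and horizontal distance between socket_43 and dish_yellow below 0.015 m and z of socket_43 in the frame of dish_yellow between 0.001 and 0.007 m and horizontal distance between socket_32 and dish_green below 0.015 m and z of socket_32 in the frame of dish_green between 0.001 and 0.007 m and horizontal distance between socket_22 and dish_blue below 0.015 m and z of socket_22 in the frame of dish_blue between 0.001 and 0.007 m and distance of each of black_38, black_27 from where it was at the start of the episode below 0.02 m); the robot touches nothing.
It fails at once if a chrome socket is let go more than 18 mm above the floor of its dish (dropped in) ((contact force between socket_55 and the fingers below 0.05 N and horizontal distance between socket_55 and dish_red below 0.03 m and z of socket_55 in the frame of dish_red above 0.022 m) or (contact force between socket_43 and the fingers below 0.05 N and horizontal distance between socket_43 and dish_yellow below 0.03 m and z of socket_43 in the frame of dish_yellow above 0.022 m) or (contact force between socket_32 and the fingers below 0.05 N and horizontal distance between socket_32 and dish_green below 0.03 m and z of socket_32 in the frame of dish_green above 0.022 m) or (contact force between socket_22 and the fingers below 0.05 N and horizontal distance between socket_22 and dish_blue below 0.03 m and z of socket_22 in the frame of dish_blue above 0.022 m)).
It fails at once if a black socket is shifted more than 20 mm or knocked over (distance of any of black_38, black_27 from where it was at the start of the episode above 0.02 m or angle between any of black_38, black_27's own z axis and vertical above 0.5 rad).
It also fails if it takes over 96 s, if anything falls off the work surface, if the arm or the gripper's body presses on something with over 40 N, if the wrist force passes 120 N, or if a joint passes its speed limit or range.

### The arm

A 6-joint arm with a two-finger parallel gripper is mounted at the origin on the work surface. World frame = base frame: x ahead of the robot, y to its left, z up, the work surface at z = 0. Lengths are in m, angles in degrees, forces in N, time in s.
With the tool pointing down it reaches from about 0.3 to 0.775 m from the base axis. Payload 14.6 kg.
Tool frame: the origin (TCP) lies at the very end of the fingers, on their centre line; the grasp point (between the pads) lies 19 mm behind it; x points along the fingers, y is the direction in which the jaws open and shut, and the axes are right-handed (so a half turn about x gives the same grasp; the last joint's range is limited). The gripper opens to 85 mm and grips with 20 to 120 N. Pads are 22 mm wide; open, the fingers measure 114 mm over their backs; the gripper's body (76 mm by 85 mm) begins 54 mm behind the grasp point. The pads swing forward as they close: fully open they stand 13 mm farther back than shut.
Start: joints at [64.767, 17.183, 87.147, -0, 75.671, -3.816], TCP at [0.201, 0.512, 0.231] pointing down, gripper open.
Joint ranges: [-173.82, 173.82], [-45.26, 126.66], [13.44, 144.39], [-59.66, 239.66], [0, 175.72], [-146.38, 146.38]. Speed limits (degrees/s): [127.2, 127.2, 147.25, 180, 180, 180].

### API

Orientations are given as a 3x3 rotation matrix whose columns are the frame's x, y, z axes.
In Python, from cell import arm gives the robot as it stands. The module is installed in compiled form; this text tells all that it offers.
- The arm moves only by the tool servo_tool, never from a script. Its arguments are lists of equal length, an entry for each row: "delta_rot": the turn, a rotation vector about the tool's x, y, z in units of 6 degrees (1.0 is 6 degrees), a list of three; "slide": the shift along the tool's x, y, z in mm, a list of three; "gripper": the closure, from 0 (fully open) to 1 (shut). In form: {"delta_rot": [[rx, ry, rz], ...], "slide": [[x, y, z], ...], "gripper": [gripper, ...]}. A call has 1 to 5 rows; each row shifts and turns the pose as measured when the row begins, along the tool's axes as they then stand; what a row does not reach is not made up. A row lasts 1/10 s, in which the tool goes at most 50 mm and 8.59 degrees, less where a joint would pass 70% of its speed; a pose out of reach is approached as far as the arm can. A call is refused whole if a number of a shift passes 50 or a number of a turn 1, either way. A call with a gripper value outside its range is refused whole. The fingers move at their own pace and stop on an object; the grip force is fixed at half the most. Time passes only in rows, so rows that do not move let the fingers close. It gives the time, the measured TCP pose, the force and the opening at its end, in the units of the state.
- arm.state(): the state, without advancing time (a new reading comes with each control period).
- arm.read_camera(name): name is "side" or "top"; returns a dict with "frame" (420x560x3 uint8, blue, green, red), "depth" (420x560 float32, m along the optical axis (not along the pixel's ray), 0 where there is no reading), "fx", "fy", "cx", "cy" (pixels), "k1" (the pictures are not rectified: a ray, as slopes to the right and down, at radius r is drawn at 1 + k1 r^2 times it, then the intrinsics apply), "T" (4x4, takes a point from camera to world coordinates). Camera axes: x right, y down, z forward; pixel columns grow to the right and rows downward; lengths in m; the calibration is good to about 2 mm. A picture is of the moment at which its call begins.
- arm.finish_job(): hands the job in, once; it reports no verdict.
The state is a dict: "t": time; "qpos": joint angles; "dq": joint speeds; "tau": joint torques, N m; "position": TCP position; "ee_rot": TCP orientation; "wrist_force": force on the tool from outside, world axes, zero at the start; "torque": the same for the moment, N m; "opening": opening from 0.0 (shut) to 1.0 (fully open).
Only numpy, scipy, OpenCV 4.12 (cv2) and the standard library are available. Lean on these libraries where they do the work, as an engineer would, in place of code of your own. Each camera call takes 0.05 s, during which the arm holds its last target.

## Working session

There is one attempt and no reset: what is moved stays moved. The work goes in short steps, Python scripts to look and compute and a tool call to move; the robot and the scene stay as the last step left them, time stands still between calls to the robot, and variables do not carry over. Pictures are saved under pics/ and viewed, and the job is handed in when it is done.

Besides the shell and the picture viewer there is one more tool, called after "Request:" as name(argument=value, ...), one argument or row to a line, values as JSON. servo_tool: Moves the arm, as the interface text tells. Its arguments: {"type":"object","properties":{"delta_rot":{"type":"array","items":{"type":"array","items":{"type":"number"}}},"slide":{"type":"array","items":{"type":"array","items":{"type":"number"}}},"gripper":{"type":"array","items":{"type":"number"}}},"required":["delta_rot","slide","gripper"]}

```bash
mkdir -p pics; ls; python3 - <<'E'
from cell import arm
import cv2,numpy as np
s=arm.state(); print(s)
for n in("top","side"):
    c=arm.read_camera(n); cv2.imwrite(f"pics/{n}0.png",c["frame"]); np.savez(f"{n}0.npz",**c)
    print(n,c["fx"],c["fy"],c["cx"],c["cy"],c["k1"],c["T"])
E
```

```text
pics
{'t': 0.0, 'qpos': array([ 6.47666880e+01,  1.72144037e+01,  8.71812945e+01,  1.89031321e-04,
        7.56702101e+01, -3.81572246e+00]), 'dq': array([ 0.0349389 ,  0.03187545, -0.00386284,  0.0659852 , -0.10930561,
       -0.03510256]), 'tau': array([ 1.30152119e-03, -5.43483531e+01, -3.61809361e+01,  7.50178629e-06,
        3.67651577e-03, -1.64126624e-05]), 'position': array([0.20073741, 0.51180152, 0.2307257 ]), 'ee_rot': array([[-4.93278450e-04,  3.65163077e-01,  9.30943438e-01],
       [-1.03919172e-03,  9.30942861e-01, -3.65163401e-01],
       [-9.99999338e-01, -1.14755595e-03, -7.97396056e-05]]), 'wrist_force': array([ 0.03937424, -0.28101458, -0.00822415]), 'torque': array([-0.0150561 , -0.0154794 ,  0.04080019]), 'opening': 1.0036187672301136}
top 413.84265212793827 413.84265212793827 279.232020672525 211.39863129348348 0.03648204235565747 [[ 0.01871994 -0.99346103  0.11262655  0.40566352]
 [-0.9998042  -0.01787798  0.00848115  0.00327065]
 [-0.00641216 -0.11276326 -0.99360119  0.89673226]
 [ 0.          0.          0.          1.        ]]
side 476.2627079419972 476.2627079419972 277.64169125470926 212.88347647246746 -0.14408938330242632 [[ 0.94858985 -0.22104158  0.22653457  0.3064133 ]
 [-0.31635102 -0.639607    0.70058898 -0.60349352]
 [-0.0099662  -0.73623603 -0.67665144  0.67175813]
 [ 0.          0.          0.          1.        ]]
```

View pics/top0.png

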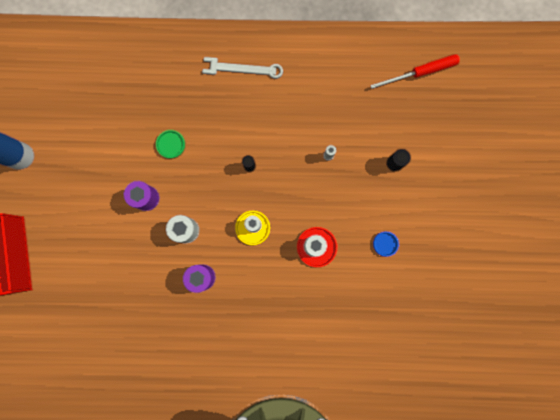

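View pics/side0.png

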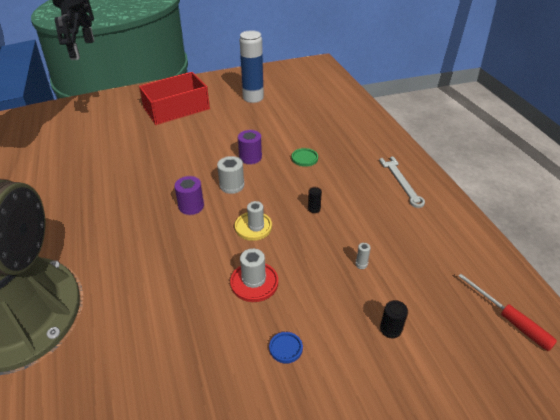

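The top view shows socket_55 at (180,229) between purple look-alikes at (138,195) and (198,278). socket_32 is in yellow at (252,226), socket_43 in red at (316,245), and socket_22 at (331,152). The blacks are at (249,163) and (400,159), the green dish at (170,145) and the blue dish at (385,244).

```bash
cat > h.py <<'E'
import numpy as np,cv2
def cloud(c):
    H,W=c["depth"].shape
    u,v=np.meshgrid(np.arange(W),np.arange(H))
    xd=(u-c["cx"])/c["fx"]; yd=(v-c["cy"])/c["fy"]
    x,y=xd.copy(),yd.copy()
    for _ in range(10):
        f=1+c["k1"]*(x*x+y*y); x=xd/f;y=yd/f
    r=np.stack([x,y,np.ones_like(x)],-1)
    T=c["T"]; rw=r@T[:3,:3].T
    P=rw*c["depth"][...,None]+T[:3,3]
    P[c["depth"]<=0]=np.nan
    return P,rw,T[:3,3]
def plane(rw,o,z): 
    return o+rw*((z-o[2])/rw[...,2])[...,None]
def circ(p):
    (x,y),r=cv2.minEnclosingCircle(p.astype(np.float32)*1000); return x/1000,y/1000,2*r
E
cat > meas.py <<'E'
import sys
from h import *
def run(tag):
  for n in("top","side"):
    c=dict(np.load(f"{n}{tag}.npz")); P,rw,o=cloud(c); z=P[...,2]
    tbl=(np.abs(z)<.01)&(P[...,0]>.2)&(P[...,0]<.7)&(np.abs(P[...,1])<.35)
    print(n,"table z",np.nanmedian(z[tbl]))
    hsv=cv2.cvtColor(c["frame"],cv2.COLOR_BGR2HSV)
    m=((z>.035)&(z<.08)&(P[...,0]>.25)&(P[...,0]<.8)&(np.abs(P[...,1])<.45)).astype(np.uint8)
    k,lab,st,_=cv2.connectedComponentsWithStats(m)
    for i in range(1,k):
        if st[i,4]<15: continue
        q=lab==i; zt=np.percentile(z[q],90)
        t=q&(z>zt-.004); tp=plane(rw,o,zt)[t]; mid=(tp.max(0)+tp.min(0))/2
        x,y,d=circ(tp[:,:2]); vm=np.argwhere(t).mean(0)
        print("  top px(%d,%d) n%d z%.4f mean(%.4f,%.4f) circ(%.4f,%.4f) d%.1f hsv"%(vm[1],vm[0],t.sum(),zt,*tp.mean(0)[:2],x,y,d),np.median(hsv[t],0))
    for name,lo,hi in(("red",(0,180,80),(4,255,255)),("yellow",(25,150,100),(34,255,255)),("green",(50,120,50),(80,255,255)),("blue",(105,150,60),(125,255,255))):
        q=(cv2.inRange(hsv,lo,hi)>0)&(z<.02)&(P[...,0]>.25)&(P[...,0]<.7)&(np.abs(P[...,1])<.4)
        k,lab,st,_=cv2.connectedComponentsWithStats(q.astype(np.uint8))
        if k<2: continue
        i=1+np.argmax(st[1:,4]); q=lab==i
        p=plane(rw,o,.010)[q]; x,y,d=circ(p[:,:2]); mid=(p.max(0)+p.min(0))/2
        print("  dish",name,q.sum(),"mid(%.4f,%.4f) circ(%.4f,%.4f) d%.1f"%(mid[0],mid[1],x,y,d))
if __name__=="__main__": run(sys.argv[1])
E
python3 meas.py 0
```

```text
top table z 0.0009785858476984433
  top px(330,150) n70 z0.0533 mean(0.6310,-0.0944) circ(0.6317,-0.0947) d21.0 hsv [ 49.  14. 177.]
  top px(401,157) n232 z0.0586 mean(0.6174,-0.2387) circ(0.6172,-0.2384) d37.0 hsv [25.  24.  38.5]
  top px(248,160) n120 z0.0546 mean(0.6055,0.0771) circ(0.6053,0.0773) d27.0 hsv [24. 22. 39.]
  top px(136,193) n513 z0.0650 mean(0.5303,0.2997) circ(0.5303,0.2994) d54.3 hsv [140. 161. 173.]
  top px(179,228) n556 z0.0650 mean(0.4624,0.2109) circ(0.4622,0.2105) d55.9 hsv [ 46.  14. 207.]
  top px(252,223) n163 z0.0613 mean(0.4756,0.0647) circ(0.4756,0.0645) d30.8 hsv [ 51.  12. 199.]
  top px(315,245) n324 z0.0650 mean(0.4331,-0.0640) circ(0.4329,-0.0641) d41.9 hsv [ 49.  14. 217.]
  top px(196,278) n567 z0.0651 mean(0.3634,0.1721) circ(0.3638,0.1719) d55.8 hsv [140. 159. 173.]
  dish red 808 mid(0.4324,-0.0700) circ(0.4321,-0.0699) d85.5
  dish yellow 635 mid(0.4705,0.0676) circ(0.4711,0.0676) d73.9
  dish green 635 mid(0.6518,0.2532) circ(0.6517,0.2532) d63.6
  dish blue 468 mid(0.4415,-0.2156) circ(0.4413,-0.2162) d52.2
side table z 0.000238495416919
[... 345 characters left out ...]
.0750) circ(0.6050,0.0754) d29.1 hsv [12.  30.5 34. ]
  top px(254,206) n150 z0.0597 mean(0.4751,0.0626) circ(0.4753,0.0627) d33.1 hsv [ 50.   8. 167.]
  top px(364,246) n90 z0.0515 mean(0.6322,-0.0975) circ(0.6318,-0.0977) d23.9 hsv [ 50.    8.  162.5]
  top px(251,257) n366 z0.0638 mean(0.4324,-0.0665) circ(0.4326,-0.0665) d44.0 hsv [ 53.   8. 176.]
  top px(396,309) n361 z0.0575 mean(0.6172,-0.2422) circ(0.6174,-0.2425) d39.1 hsv [90. 22. 34.]
  dish red 907 mid(0.4316,-0.0767) circ(0.4308,-0.0746) d90.4
  dish yellow 124 mid(0.4562,0.0593) circ(0.4622,0.0593) d57.2
  dish green 338 mid(0.6501,0.2468) circ(0.6506,0.2466) d65.6
  dish blue 770 mid(0.4405,-0.2203) circ(0.4402,-0.2203) d55.2
```

Request:
servo_tool(
  delta_rot=[
    [0,0,0],
    [0,0,0],
    [0,0,0],
    [0,0,0],
    [0,0,0],
  ],
  slide=[
    [5,-30,40],
    [5,-30,40],
    [5,-30,40],
    [5,-30,40],
    [5,-30,40],
  ],
  gripper=[0,0,0,0,0],
)

```text
t: 0.6
position: [0.3302, 0.3, 0.204]
ee_rot: [[-0.002, 0.357, 0.934], [-0.002, 0.934, -0.357], [-1.0, -0.003, -0.001]]
wrist_force: [0.4, 0.6, -0.2]
opening: 1.0
```

```bash
cat > go.py <<'E'
import sys,numpy as np
from cell import arm
s=arm.state(); R=np.array(s["ee_rot"]);p=np.array(s["position"])
t=np.array([float(a) for a in sys.argv[1:4]])
print("t",s["t"],"pos",p.round(4),"jaw",np.degrees(np.arctan2(R[1,1],R[0,1])).round(1),"tilt",R[2].round(4),"open",round(float(s["opening"]),3),"F",np.round(s["wrist_force"],1))
print("slide total mm",(R.T@(t-p)*1000).round(1))
E
python3 go.py 0.4754 0.0635 0.10
```

```text
t 0.6 pos [0.3302 0.3    0.204 ] jaw 69.1 tilt [-1.     -0.0025 -0.0011] open 1.0 F [ 0.4  0.6 -0.2]
slide total mm [ 104.2 -168.7  220.2]
```

Request:
servo_tool(
  delta_rot=[
    [0,0,0],
    [0,0,0],
    [0,0,0],
    [0,0,0],
    [0,0,0],
  ],
  slide=[
    [8,-30,39],
    [8,-30,39],
    [8,-30,39],
    [8,-30,39],
    [8,-30,39],
  ],
  gripper=[0,0,0,0,0],
)

```text
t: 1.1
position: [0.4572, 0.088, 0.1644]
ee_rot: [[-0.001, 0.357, 0.934], [-0.001, 0.934, -0.357], [-1.0, -0.002, -0.0]]
wrist_force: [0.6, 1.0, 0.1]
opening: 0.998
```

```bash
python3 go.py 0.4754 0.0635 0.10
```

```text
t 1.1 pos [0.4572 0.088  0.1644] jaw 69.1 tilt [-1.0e+00 -1.7e-03 -4.0e-04] open 0.998 F [0.6 1.  0.1]
slide total mm [ 64.4 -16.3  25.8]
```

Request:
servo_tool(
  delta_rot=[
    [0,0,0],
    [0,0,0],
    [0,0,0],
  ],
  slide=[
    [30,-16,25],
    [34,0,0],
    [0,0,0],
  ],
  gripper=[0,0,0],
)

```text
t: 1.4
position: [0.477, 0.0576, 0.0977]
ee_rot: [[-0.001, 0.363, 0.932], [-0.002, 0.932, -0.363], [-1.0, -0.002, -0.0]]
wrist_force: [-1.0, -0.3, 0.3]
opening: 0.996
```

```bash
python3 go.py 0.4754 0.0635 0.022;python3 - <<'E'
from cell import arm
import cv2,numpy as np
ims=[]
for n in("top","side"):
    c=arm.read_camera(n); np.savez(f"{n}1.npz",**c); f=c["frame"]
    ims.append(cv2.resize(f[110:310,130:400] if n=="top" else f[80:280,130:400],None,fx=1.4,fy=1.4))
cv2.imwrite("pics/a1.png",np.hstack(ims))
E
```

```text
t 1.4 pos [0.477  0.0576 0.0977] jaw 68.7 tilt [-1.0e+00 -2.2e-03 -4.0e-04] open 0.996 F [-1.  -0.3  0.3]
slide total mm [75.7  5.  -3.6]
```

View pics/a1.png

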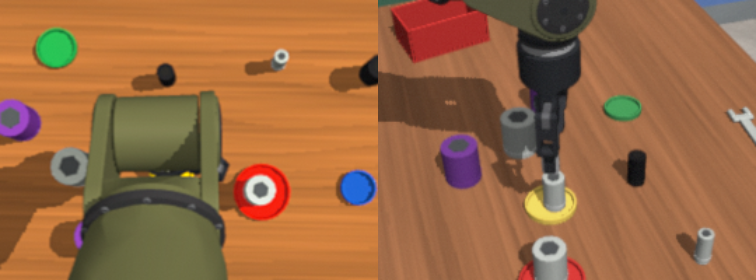

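The side crop shows the open gripper over socket_32 in the yellow dish, crop (553,190). The arm hides it from the top camera. I'll correct the offset, descend and close.

Request:
servo_tool(
  delta_rot=[
    [0,0,0],
    [0,0,0],
    [0,0,0],
    [0,0,0],
    [0,0,0],
  ],
  slide=[
    [10,5,-3.5],
    [25,0,0],
    [25,0,0],
    [14,0,0],
    [0,0,0],
  ],
  gripper=[0,0,0,0,0],
)

```text
t: 2.0
position: [0.4805, 0.0696, 0.0315]
ee_rot: [[0.017, 0.357, 0.934], [-0.0, 0.934, -0.357], [-1.0, 0.006, 0.016]]
wrist_force: [-0.1, 0.2, 0.5]
opening: 1.001
```

```bash
python3 go.py 0.4754 0.0635 0.022
```

```text
t 2.0 pos [0.4805 0.0696 0.0315] jaw 69.1 tilt [-0.9999  0.0056  0.016 ] open 1.001 F [-0.1  0.2  0.5]
slide total mm [ 9.4 -7.5 -2.7]
```

Request:
servo_tool(
  delta_rot=[
    [0,0,0],
    [0,0,0],
  ],
  slide=[
    [0,0,0],
    [0,0,0],
  ],
  gripper=[0,0],
)

```text
t: 2.2
position: [0.4811, 0.0709, 0.0335]
ee_rot: [[0.02, 0.355, 0.935], [-0.0, 0.935, -0.355], [-1.0, 0.007, 0.018]]
wrist_force: [0.3, 1.0, -0.3]
opening: 0.999
```

```bash
python3 go.py 0.4754 0.0635 0.022; python3 -c "
from cell import arm
s=arm.state();print(s['qpos'].round(2),s['dq'].round(2))"
```

```text
t 2.2 pos [0.4811 0.0709 0.0335] jaw 69.2 tilt [-0.9998  0.0067  0.0183] open 0.999 F [ 0.3  1.  -0.3]
slide total mm [11.4 -9.  -3. ]
[  4.11  24.31 107.62  -0.13  46.95 -65.01] [ 0.61 -0.99 -0.54 -0.01  0.56  0.13]
```

```bash
cat >> go.py <<'E'
from scipy.spatial.transform import Rotation as Ro
a=np.radians(float(sys.argv[4]) if len(sys.argv)>4 else 68.6)
y=np.array([np.cos(a),np.sin(a),0]);x=np.array([0,0,-1.]);Rd=np.stack([x,y,np.cross(x,y)],1)
print("turn total (6deg)",(np.degrees(Ro.from_matrix(R.T@Rd).as_rotvec())/6).round(2), "dq",np.round(s["dq"],1))
E
python3 go.py 0.4754 0.0635 0.022
```

```text
t 2.2 pos [0.4811 0.0709 0.0335] jaw 69.2 tilt [-0.9998  0.0067  0.0183] open 0.999 F [ 0.3  1.  -0.3]
slide total mm [11.4 -9.  -3. ]
turn total (6deg) [ 0.1   0.17 -0.07] dq [ 0.6 -1.  -0.5 -0.   0.6  0.1]
```

Request:
servo_tool(
  delta_rot=[
    [0.1,0.17,-0.07],
    [0,0,0],
  ],
  slide=[
    [11,-9,-3],
    [0,0,0],
  ],
  gripper=[0,0],
)

```text
t: 2.4
position: [0.4756, 0.0634, 0.0232]
ee_rot: [[0.002, 0.365, 0.931], [-0.0, 0.931, -0.365], [-1.0, 0.0, 0.002]]
wrist_force: [0.0, -0.1, 0.1]
opening: 1.002
```

```bash
python3 go.py 0.4754 0.0635 0.022
```

```text
t 2.4 pos [0.4756 0.0634 0.0232] jaw 68.6 tilt [-1.0e+00  1.0e-04  1.6e-03] open 1.002 F [ 0.  -0.1  0.1]
slide total mm [ 1.2  0.  -0.2]
turn total (6deg) [-0.    0.02 -0.  ] dq [ 0.9 -2.  -1.8  0.1  0.4  0.4]
```

Good, on target; close. First I'll check whether zero rows drift while closing.

Request:
servo_tool(
  delta_rot=[
    [0,0,0],
    [0,0,0],
    [0,0,0],
    [0,0,0],
    [0,0,0],
  ],
  slide=[
    [1,0,0],
    [0,0,0],
    [0,0,0],
    [0,0,0],
    [0,0,0],
  ],
  gripper=[1,1,1,1,1],
)

```text
t: 2.9
position: [0.4761, 0.063, 0.0229]
ee_rot: [[0.003, 0.366, 0.931], [-0.0, 0.931, -0.366], [-1.0, 0.001, 0.003]]
wrist_force: [0.3, -0.2, -0.9]
opening: 0.358
```

```bash
python3 go.py 0.4754 0.0635 0.022
```

```text
t 2.9 pos [0.4761 0.063  0.0229] jaw 68.5 tilt [-1.0e+00  6.0e-04  2.6e-03] open 0.358 F [ 0.3 -0.2 -0.9]
slide total mm [ 0.9  0.2 -0.8]
turn total (6deg) [-0.01  0.03 -0.01] dq [ 0.  -0.1 -0.   0.  -0.1 -0. ]
```

Request:
servo_tool(
  delta_rot=[
    [0,0,0],
    [0,0,0],
    [0,0,0],
    [0,0,0],
  ],
  slide=[
    [-10,0,0],
    [-30,0,0],
    [-40,0,0],
    [-18,0,0],
  ],
  gripper=[1,1,1,1],
)

```text
t: 3.3
position: [0.4741, 0.063, 0.1232]
ee_rot: [[-0.004, 0.366, 0.931], [-0.001, 0.931, -0.366], [-1.0, -0.002, -0.003]]
wrist_force: [0.3, -0.2, -1.7]
opening: 0.363
```

```bash
python3 go.py 0.6511 0.250 0.12
```

```text
t 3.3 pos [0.4741 0.063  0.1232] jaw 68.5 tilt [-1.     -0.002  -0.0032] open 0.363 F [ 0.3 -0.2 -1.7]
slide total mm [  2.4 238.8  96.4]
turn total (6deg) [-0.01 -0.03  0.02] dq [ -0.  -14.4  -6.2  -0.   23.3   0. ]
```

Request:
servo_tool(
  delta_rot=[
    [0,0,0],
    [0,0,0],
    [0,0,0],
    [0,0,0],
    [0,0,0],
  ],
  slide=[
    [0,40,16],
    [0,45,18],
    [0,45,18],
    [0,45,18],
    [0,30,12],
  ],
  gripper=[1,1,1,1,1],
)

```text
t: 3.8
position: [0.6299, 0.2273, 0.1319]
ee_rot: [[0.005, 0.37, 0.929], [0.0, 0.929, -0.37], [-1.0, 0.002, 0.004]]
wrist_force: [-0.6, -0.5, -1.1]
opening: 0.353
```

Request:
servo_tool(
  delta_rot=[
    [0,0,0],
    [0,0,0],
  ],
  slide=[
    [0,0,0],
    [0,0,0],
  ],
  gripper=[1,1],
)

```text
t: 4.0
position: [0.6307, 0.2302, 0.1316]
ee_rot: [[0.004, 0.367, 0.93], [0.0, 0.93, -0.367], [-1.0, 0.002, 0.004]]
wrist_force: [-0.7, 0.3, -1.4]
opening: 0.359
```

```bash
python3 go.py 0.6511 0.250 0.05
```

```text
t 4.0 pos [0.6307 0.2302 0.1316] jaw 68.5 tilt [-1.      0.0016  0.0036] open 0.359 F [-0.7  0.3 -1.4]
slide total mm [81.7 25.8 11.4]
turn total (6deg) [-0.02  0.03 -0.02] dq [ 0.8  1.1 -1.9  0.1  0.6  0.4]
```

Request:
servo_tool(
  delta_rot=[
    [0,0,0],
    [0,0,0],
    [0,0,0],
    [0,0,0],
    [0,0,0],
  ],
  slide=[
    [0,26,11],
    [25,0,0],
    [25,0,0],
    [20,0,0],
    [0,0,0],
  ],
  gripper=[1,1,1,1,1],
)

```text
t: 4.5
position: [0.6497, 0.2473, 0.063]
ee_rot: [[0.004, 0.369, 0.929], [-0.0, 0.929, -0.369], [-1.0, 0.002, 0.004]]
wrist_force: [-0.2, -0.7, -0.8]
opening: 0.355
```

```bash
python3 go.py 0.6511 0.250 0.0235; python3 - <<'E'
from cell import arm
import cv2,numpy as np
ims=[]
for n in("top","side"):
    c=arm.read_camera(n); np.savez(f"{n}2.npz",**c); f=c["frame"]
    ims.append(cv2.resize(f[60:260,90:290] if n=="top" else f[60:260,210:410],None,fx=2,fy=2))
cv2.imwrite("pics/a2.png",np.hstack(ims))
E
```

```text
t 4.5 pos [0.6497 0.2473 0.063 ] jaw 68.3 tilt [-1.      0.0016  0.004 ] open 0.355 F [-0.2 -0.7 -0.8]
slide total mm [39.6  3.   0.2]
turn total (6deg) [-0.05  0.04 -0.02] dq [-0.4 -2.9 -0.9  0.   1.4 -0.1]
```

View pics/a2.png

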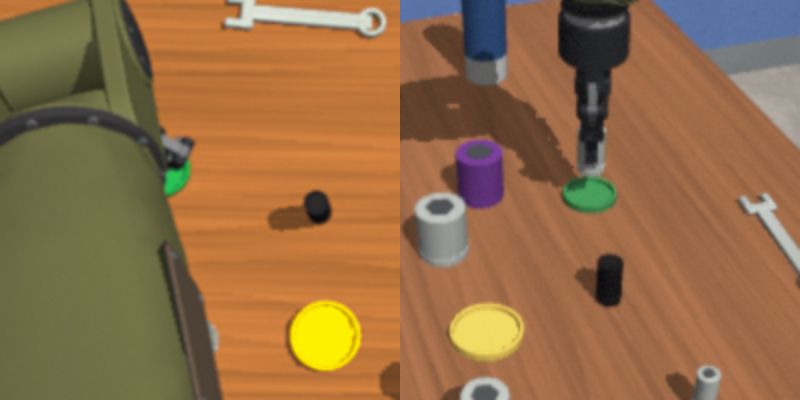

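The side crop shows socket_32 gripped upright right above the green dish, crop (590,190). The yellow dish is now empty. Lowering.

Request:
servo_tool(
  delta_rot=[
    [-0.05,0.04,-0.02],
    [0,0,0],
    [0,0,0],
    [0,0,0],
  ],
  slide=[
    [10,3,0],
    [15,0,0],
    [8,0,0],
    [2,0,0],
  ],
  gripper=[1,1,1,1],
)

```text
t: 5.0
position: [0.654, 0.2509, 0.0331]
ee_rot: [[0.009, 0.365, 0.931], [0.003, 0.931, -0.365], [-1.0, 0.006, 0.008]]
wrist_force: [-0.1, -0.3, -1.5]
opening: 0.36
```

```bash
python3 go.py 0.6511 0.250 0.0235
```

```text
t 5.0 pos [0.654  0.2509 0.0331] jaw 68.6 tilt [-1.      0.0059  0.0075] open 0.36 F [-0.1 -0.3 -1.5]
slide total mm [ 9.6 -2.  -2.5]
turn total (6deg) [ 0.    0.07 -0.06] dq [-0.1  1.6  0.4 -0.  -1.8  0. ]
```

Request:
servo_tool(
  delta_rot=[
    [0,0.07,-0.06],
    [0,0,0],
    [0,0,0],
  ],
  slide=[
    [6,-2,-2.5],
    [4,0,0],
    [0,0,0],
  ],
  gripper=[1,1,1],
)

```text
t: 5.3
position: [0.6509, 0.25, 0.0229]
ee_rot: [[-0.0, 0.364, 0.931], [-0.001, 0.931, -0.364], [-1.0, -0.001, -0.0]]
wrist_force: [-0.7, 0.4, 4.5]
opening: 0.361
```

```bash
python3 go.py 0.6511 0.250 0.0235
```

```text
t 5.3 pos [0.6509 0.25   0.0229] jaw 68.6 tilt [-1.e+00 -8.e-04 -1.e-04] open 0.361 F [-0.7  0.4  4.5]
slide total mm [-0.6  0.1  0.2]
turn total (6deg) [ 0.   -0.    0.01] dq [-0.1 -0.1  0.2 -0.  -0.  -0. ]
```

Touched the floor (4.5 N). Open.

Request:
servo_tool(
  delta_rot=[
    [0,0,0],
    [0,0,0],
    [0,0,0],
    [0,0,0],
  ],
  slide=[
    [0,0,0],
    [0,0,0],
    [0,0,0],
    [0,0,0],
  ],
  gripper=[0,0,0,0],
)

```text
t: 5.7
position: [0.6512, 0.2501, 0.0232]
ee_rot: [[0.001, 0.364, 0.931], [-0.0, 0.931, -0.364], [-1.0, -0.0, 0.001]]
wrist_force: [-0.3, 0.3, 0.6]
opening: 0.992
```

Request:
servo_tool(
  delta_rot=[
    [0,0,0],
    [0,0,0],
    [0,0,0],
  ],
  slide=[
    [-15,0,0],
    [-40,0,0],
    [-45,0,0],
  ],
  gripper=[0,0,0],
)

```text
t: 6.0
position: [0.6486, 0.2493, 0.1209]
ee_rot: [[-0.01, 0.364, 0.931], [-0.004, 0.931, -0.365], [-1.0, -0.007, -0.008]]
wrist_force: [1.4, 0.7, 1.5]
opening: 0.997
```

```bash
python3 go.py 0.4328 -0.0655 0.12; python3 - <<'E'
from cell import arm
import numpy as np
for n in("top","side"):
    c=arm.read_camera(n); np.savez(f"{n}3.npz",**c)
E
python3 meas.py 3
```

```text
t 6.0 pos [0.6486 0.2493 0.1209] jaw 68.6 tilt [-0.9999 -0.0071 -0.008 ] open 0.997 F [1.4 0.7 1.5]
slide total mm [   4.3 -371.8  -86.2]
turn total (6deg) [ 0.   -0.08  0.07] dq [ -0.  -26.8 -18.7   0.   46.3  -0. ]
top table z 0.0009608969191616801
  top px(165,140) n91 z0.0611 mean(0.6445,0.2481) circ(0.6466,0.2491) d29.4 hsv [ 49.  13. 169.]
  top px(330,150) n74 z0.0527 mean(0.6314,-0.0939) circ(0.6315,-0.0943) d21.1 hsv [ 49.  14. 191.]
  top px(401,157) n239 z0.0587 mean(0.6170,-0.2383) circ(0.6170,-0.2381) d37.4 hsv [24. 23. 42.]
  top px(247,160) n115 z0.0551 mean(0.6056,0.0774) circ(0.6055,0.0773) d26.0 hsv [30. 23. 42.]
  top px(190,225) n69 z0.0644 mean(0.4678,0.1890) circ(0.4672,0.1916) d37.5 hsv [ 45.  15. 223.]
  top px(315,245) n321 z0.0651 mean(0.4330,-0.0640) circ(0.4329,-0.0641) d41.9 hsv [ 51.  12. 228.]
  top px(204,276) n204 z0.0649 mean(0.3669,0.1567) circ(0.3652,0.1652) d50.7 hsv [141. 160. 190.]
  dish red 799 mid(0.4324,-0.0700) circ(0.4324,-0.0698) d85.0
  dish yellow 913 mid(0.4705,0.0676) circ(0.4710,0.0677) d74.1
  dish green 168 mid(0.6430,0.2463) circ(
[... 455 characters left out ...]
30,0.1681) circ(0.3650,0.1676) d58.3 hsv [139. 145. 139.]
  top px(314,190) n96 z0.0538 mean(0.6054,0.0748) circ(0.6038,0.0753) d30.2 hsv [12. 27. 36.]
  top px(364,246) n90 z0.0514 mean(0.6325,-0.0974) circ(0.6321,-0.0970) d22.8 hsv [ 48.    8.  168.5]
  top px(251,257) n373 z0.0639 mean(0.4323,-0.0668) circ(0.4329,-0.0670) d44.8 hsv [ 51.   8. 182.]
  top px(396,309) n362 z0.0575 mean(0.6171,-0.2422) circ(0.6168,-0.2423) d39.3 hsv [93. 22. 35.]
  dish red 891 mid(0.4316,-0.0770) circ(0.4306,-0.0748) d90.1
  dish yellow 344 mid(0.4684,0.0628) circ(0.4685,0.0621) d63.7
  dish green 156 mid(0.6497,0.2453) circ(0.6492,0.2462) d64.8
  dish blue 770 mid(0.4405,-0.2202) circ(0.4402,-0.2202) d55.0
```

socket_32 stands in green about 3 mm off centre by the side camera. Next is socket_43.

Request:
servo_tool(
  delta_rot=[
    [0,-0.08,0.07],
    [0,0,0],
    [0,0,0],
    [0,0,0],
    [0,0,0],
  ],
  slide=[
    [0,-40,-9],
    [0,-48,-11],
    [0,-48,-11],
    [0,-48,-11],
    [0,-48,-11],
  ],
  gripper=[0,0,0,0,0],
)

```text
t: 6.6
position: [0.5162, 0.0529, 0.1289]
ee_rot: [[0.021, 0.359, 0.933], [0.006, 0.933, -0.359], [-1.0, 0.013, 0.017]]
wrist_force: [1.4, -0.7, 0.7]
opening: 0.998
```

```bash
python3 go.py 0.4328 -0.0655 0.10
```

```text
t 6.6 pos [0.5162 0.0529 0.1289] jaw 69.0 tilt [-0.9998  0.0129  0.0174] open 0.998 F [ 1.4 -0.7  0.7]
slide total mm [  26.5 -140.8  -35.8]
turn total (6deg) [ 0.06  0.17 -0.12] dq [-43.1 -39.3  54.4   0.8 -16.  -43.3]
```

Request:
servo_tool(
  delta_rot=[
    [0.06,0.17,-0.12],
    [0,0,0],
    [0,0,0],
    [0,0,0],
    [0,0,0],
  ],
  slide=[
    [5,-45,-11],
    [5,-40,-10],
    [5,-30,-8],
    [5,-15,-4],
    [0,0,0],
  ],
  gripper=[0,0,0,0,0],
)

```text
t: 7.1
position: [0.433, -0.0635, 0.1119]
ee_rot: [[0.006, 0.369, 0.929], [-0.001, 0.929, -0.369], [-1.0, 0.001, 0.006]]
wrist_force: [0.6, -0.0, 0.1]
opening: 1.006
```

```bash
python3 go.py 0.4328 -0.0655 0.022
```

```text
t 7.1 pos [ 0.433  -0.0635  0.1119] jaw 68.3 tilt [-1.      0.0012  0.0059] open 1.006 F [ 0.6 -0.   0.1]
slide total mm [89.9 -2.   0.1]
turn total (6deg) [-0.04  0.06 -0.01] dq [ 0.3 -1.1 -1.   0.2  0.8  0.9]
```

Request:
servo_tool(
  delta_rot=[
    [-0.04,0.06,-0.01],
    [0,0,0],
    [0,0,0],
    [0,0,0],
  ],
  slide=[
    [15,-2,0],
    [30,0,0],
    [25,0,0],
    [8,0,0],
  ],
  gripper=[0,0,0,0],
)

```text
t: 7.5
position: [0.4356, -0.0641, 0.0324]
ee_rot: [[0.006, 0.363, 0.932], [-0.001, 0.932, -0.363], [-1.0, 0.001, 0.006]]
wrist_force: [0.8, 0.2, 1.4]
opening: 0.998
```

```bash
python3 go.py 0.4328 -0.0655 0.022
```

```text
t 7.5 pos [ 0.4356 -0.0641  0.0324] jaw 68.7 tilt [-1.      0.0012  0.0055] open 0.998 F [0.8 0.2 1.4]
slide total mm [10.4 -2.3 -2.2]
turn total (6deg) [ 0.02  0.05 -0.01] dq [  0.8   9.1   0.2   0.1 -10.5   0.2]
```

Request:
servo_tool(
  delta_rot=[
    [0.02,0.05,-0.01],
    [0,0,0],
  ],
  slide=[
    [9,-2,-2],
    [0,0,0],
  ],
  gripper=[0,0],
)

```text
t: 7.7
position: [0.433, -0.0644, 0.0219]
ee_rot: [[-0.002, 0.364, 0.931], [0.001, 0.931, -0.364], [-1.0, -0.0, -0.002]]
wrist_force: [0.2, -0.6, -0.8]
opening: 0.999
```

```bash
python3 go.py 0.4328 -0.0655 0.022
```

```text
t 7.7 pos [ 0.433  -0.0644  0.0219] jaw 68.7 tilt [-1.0e+00 -2.0e-04 -2.2e-03] open 0.999 F [ 0.2 -0.6 -0.8]
slide total mm [-0.1 -1.1  0.2]
turn total (6deg) [ 0.01 -0.02  0.  ] dq [ 0.7 -0.7 -1.5  0.1  0.7  0.2]
```

Request:
servo_tool(
  delta_rot=[
    [0,0,0],
    [0,0,0],
    [0,0,0],
    [0,0,0],
    [0,0,0],
  ],
  slide=[
    [0,-1,0],
    [0,0,0],
    [0,0,0],
    [0,0,0],
    [0,0,0],
  ],
  gripper=[1,1,1,1,1],
)

```text
t: 8.2
position: [0.4342, -0.0654, 0.0242]
ee_rot: [[0.002, 0.363, 0.932], [-0.0, 0.932, -0.363], [-1.0, 0.0, 0.002]]
wrist_force: [0.3, -0.5, -4.0]
opening: 0.488
```

```bash
python3 go.py 0.470 0.0652 0.12
```

```text
t 8.2 pos [ 0.4342 -0.0654  0.0242] jaw 68.7 tilt [-1.0e+00  5.0e-04  1.6e-03] open 0.488 F [ 0.3 -0.5 -4. ]
slide total mm [-95.7 134.8 -13.9]
turn total (6deg) [ 0.01  0.01 -0.  ] dq [-0.  -0.3 -0.   0.1  0.1 -0.1]
```

Request:
servo_tool(
  delta_rot=[
    [0,0,0],
    [0,0,0],
    [0,0,0],
    [0,0,0],
    [0,0,0],
  ],
  slide=[
    [-10,0,0],
    [-30,0,0],
    [-35,30,-3],
    [0,40,-4],
    [0,35,-4],
  ],
  gripper=[1,1,1,1,1],
)

```text
t: 8.7
position: [0.4616, 0.0367, 0.1046]
ee_rot: [[0.001, 0.369, 0.929], [0.001, 0.929, -0.369], [-1.0, 0.001, 0.0]]
wrist_force: [0.9, -0.5, -3.8]
opening: 0.487
```

```bash
python3 go.py 0.470 0.0652 0.06
```

```text
t 8.7 pos [0.4616 0.0367 0.1046] jaw 68.3 tilt [-1.e+00  1.e-03  2.e-04] open 0.487 F [ 0.9 -0.5 -3.8]
slide total mm [44.6 29.6 -2.8]
turn total (6deg) [-0.05  0.   -0.01] dq [ 43.3   9.4 -18.4  -0.1   5.8  43.9]
```

Request:
servo_tool(
  delta_rot=[
    [0,0,0],
    [0,0,0],
    [0,0,0],
    [0,0,0],
  ],
  slide=[
    [0,24,-3],
    [20,3,0],
    [20,0,0],
    [5,0,0],
  ],
  gripper=[1,1,1,1],
)

```text
t: 9.1
position: [0.4706, 0.0684, 0.0627]
ee_rot: [[0.006, 0.365, 0.931], [0.002, 0.931, -0.365], [-1.0, 0.004, 0.005]]
wrist_force: [0.2, -0.7, -3.4]
opening: 0.488
```

```bash
python3 go.py 0.470 0.0652 0.0245; python3 - <<'E'
from cell import arm
import cv2,numpy as np
c=arm.read_camera("side"); np.savez("side4.npz",**c); f=c["frame"]
cv2.imwrite("pics/a4.png",cv2.resize(f[110:310,150:350],None,fx=2.5,fy=2.5))
E
```

```text
t 9.1 pos [0.4706 0.0684 0.0627] jaw 68.6 tilt [-1.      0.0038  0.0051] open 0.488 F [ 0.2 -0.7 -3.4]
slide total mm [38.2 -3.3  0.4]
turn total (6deg) [ 0.    0.05 -0.04] dq [ 0.5  3.3  0.2 -0.  -4.8  0.1]
```

View pics/a4.png

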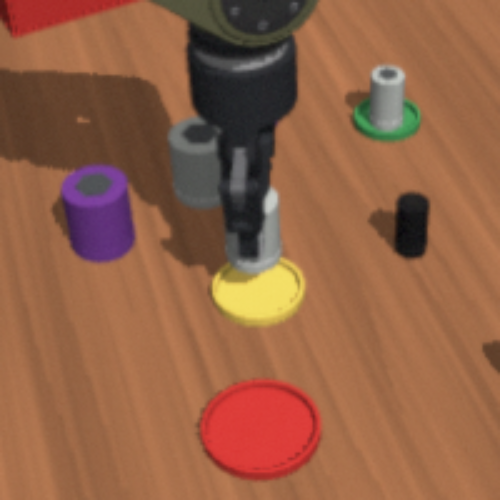

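The picture shows socket_43 upright above the yellow dish, crop (255,290), and socket_32 upright in green at (387,105). The red dish is free at (260,427). Lowering.

Request:
servo_tool(
  delta_rot=[
    [0,0.05,-0.04],
    [0,0,0],
    [0,0,0],
    [0,0,0],
  ],
  slide=[
    [10,-3,0],
    [15,0,0],
    [6,0,0],
    [0,0,0],
  ],
  gripper=[1,1,1,1],
)

```text
t: 9.55
position: [0.4705, 0.0641, 0.0327]
ee_rot: [[0.001, 0.366, 0.931], [-0.001, 0.931, -0.366], [-1.0, -0.0, 0.002]]
wrist_force: [-0.8, -0.9, -3.0]
opening: 0.488
```

```bash
python3 go.py 0.470 0.0652 0.0235
```

```text
t 9.55 pos [0.4705 0.0641 0.0327] jaw 68.5 tilt [-1.     -0.      0.0016] open 0.488 F [-0.8 -0.9 -3. ]
slide total mm [ 9.2  0.8 -0.9]
turn total (6deg) [-0.01  0.02  0.  ] dq [-0.3 -0.5 -0.3 -0.1  0.5 -0.1]
```

Request:
servo_tool(
  delta_rot=[
    [0,0.02,0],
    [0,0,0],
    [0,0,0],
  ],
  slide=[
    [6,1,-1],
    [3,0,0],
    [0,0,0],
  ],
  gripper=[1,1,1],
)

```text
t: 9.85
position: [0.4706, 0.0652, 0.0243]
ee_rot: [[0.001, 0.367, 0.93], [0.0, 0.93, -0.367], [-1.0, 0.001, 0.001]]
wrist_force: [0.8, 0.3, -4.0]
opening: 0.489
```

```bash
python3 go.py 0.470 0.0652 0.0235
```

```text
t 9.85 pos [0.4706 0.0652 0.0243] jaw 68.5 tilt [-1.e+00  6.e-04  7.e-04] open 0.489 F [ 0.8  0.3 -4. ]
slide total mm [ 0.8 -0.2 -0.5]
turn total (6deg) [-0.02  0.01 -0.01] dq [-0.1 -0.3 -0.1  0.1  0.4  0.1]
```

Request:
servo_tool(
  delta_rot=[
    [0,0,0],
    [0,0,0],
  ],
  slide=[
    [1.5,0,0],
    [1,0,0],
  ],
  gripper=[1,1],
)

```text
t: 10.05
position: [0.4709, 0.0653, 0.0239]
ee_rot: [[0.001, 0.366, 0.93], [0.0, 0.93, -0.366], [-1.0, 0.001, 0.001]]
wrist_force: [-9.4, -1.1, 13.7]
opening: 0.491
```

On the floor; release and lift.

Request:
servo_tool(
  delta_rot=[
    [0,0,0],
    [0,0,0],
    [0,0,0],
    [0,0,0],
  ],
  slide=[
    [0,0,0],
    [0,0,0],
    [0,0,0],
    [0,0,0],
  ],
  gripper=[0,0,0,0],
)

```text
t: 10.45
position: [0.4722, 0.0654, 0.0254]
ee_rot: [[0.005, 0.366, 0.931], [0.0, 0.931, -0.366], [-1.0, 0.002, 0.005]]
wrist_force: [0.2, -0.2, -0.3]
opening: 1.003
```

Request:
servo_tool(
  delta_rot=[
    [0,0,0],
    [0,0,0],
    [0,0,0],
  ],
  slide=[
    [-15,0,0],
    [-40,0,0],
    [-40,0,0],
  ],
  gripper=[0,0,0],
)

```text
t: 10.75
position: [0.4693, 0.0651, 0.1185]
ee_rot: [[-0.005, 0.366, 0.93], [-0.0, 0.93, -0.366], [-1.0, -0.002, -0.004]]
wrist_force: [-0.4, -0.1, 0.9]
opening: 0.997
```

```bash
python3 go.py 0.4617 0.2086 0.12; python3 - <<'E'
from cell import arm
import numpy as np,cv2
for n in("top","side"):
    c=arm.read_camera(n); np.savez(f"{n}5.npz",**c);cv2.imwrite(f"pics/{n}5.png",c["frame"])
E
python3 meas.py 5 | sed -n '/side/,$p'
```

```text
t 10.75 pos [0.4693 0.0651 0.1185] jaw 68.5 tilt [-1.     -0.0019 -0.0042] open 0.997 F [-0.4 -0.1  0.9]
slide total mm [ -1.5 130.7 -59.6]
turn total (6deg) [-0.02 -0.04  0.02] dq [ -0.  -36.  -15.9   0.   53.4  -0. ]
side table z 0.0002574029955202395
  top px(259,137) n7 z0.0607 mean(0.5529,0.2852) circ(0.5527,0.2863) d20.8 hsv [145. 119.  86.]
  top px(304,140) n93 z0.0584 mean(0.6478,0.2437) circ(0.6464,0.2439) d37.5 hsv [ 50.   8. 160.]
  top px(227,164) n251 z0.0627 mean(0.4569,0.2072) circ(0.4613,0.2064) d56.5 hsv [ 60.   8. 101.]
  top px(187,184) n354 z0.0626 mean(0.3627,0.1681) circ(0.3636,0.1679) d57.2 hsv [139. 145. 141.]
  top px(314,190) n96 z0.0537 mean(0.6056,0.0749) circ(0.6070,0.0748) d29.2 hsv [12.5 24.5 37. ]
  top px(251,205) n264 z0.0639 mean(0.4685,0.0615) circ(0.4688,0.0616) d44.0 hsv [ 53.   8. 183.]
  top px(364,247) n93 z0.0514 mean(0.6321,-0.0979) circ(0.6318,-0.0979) d24.4 hsv [ 50.   8. 168.]
  top px(395,309) n366 z0.0576 mean(0.6169,-0.2425) circ(0.6161,-0.2422) d39.9 hsv [105.  21.  36.]
  dish red 1497 mid(0.4319,-0.0744) circ(0.4312,-0.0743) d91.2
  dish yellow 18 mid(0.4845,0.0397) circ(0.4845,0.0394) d23.6
  dish green 152 mid(0.6501,0.2453) circ(0.6497,0.2464) d64.9
  dish blue 772 mid(0.4405,-0.2203) circ(0.4402,-0.2203) d55.2
```

View pics/side5.png

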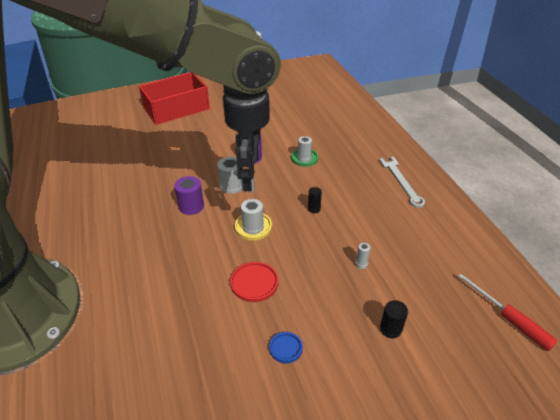

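The side view shows socket_43 upright in yellow at (252,215), within 1 mm of centre, and socket_32 in green. Now socket_55.

Request:
servo_tool(
  delta_rot=[
    [0,0,0],
    [0,0,0],
    [0,0,0],
    [0,0,0],
    [0,0,0],
  ],
  slide=[
    [0,35,-16],
    [0,42,-19],
    [0,35,-16],
    [0,10,-4],
    [0,0,0],
  ],
  gripper=[0,0,0,0,0],
)

```text
t: 11.35
position: [0.4657, 0.2029, 0.1218]
ee_rot: [[0.007, 0.369, 0.929], [0.001, 0.929, -0.369], [-1.0, 0.003, 0.006]]
wrist_force: [0.7, 0.2, -0.2]
opening: 0.999
```

```bash
python3 go.py 0.4617 0.2086 0.022
```

```text
t 11.35 pos [0.4657 0.2029 0.1218] jaw 68.4 tilt [-1.      0.0032  0.0064] open 0.999 F [ 0.7  0.2 -0.2]
slide total mm [99.8  3.5 -6.5]
turn total (6deg) [-0.04  0.06 -0.03] dq [ 0.4  0.2  0.3 -0.1 -0.2 -0. ]
```

Request:
servo_tool(
  delta_rot=[
    [-0.04,0.06,-0.03],
    [0,0,0],
    [0,0,0],
  ],
  slide=[
    [15,3.5,-6.5],
    [25,0,0],
    [0,0,0],
  ],
  gripper=[0,0,0],
)

```text
t: 11.65
position: [0.4603, 0.2065, 0.0783]
ee_rot: [[-0.002, 0.366, 0.931], [-0.001, 0.931, -0.366], [-1.0, -0.001, -0.001]]
wrist_force: [0.3, 0.5, 0.3]
opening: 0.998
```

```bash
python3 go.py 0.4617 0.2086 0.022
```

```text
t 11.65 pos [0.4603 0.2065 0.0783] jaw 68.5 tilt [-1.     -0.0014 -0.0014] open 0.998 F [0.3 0.5 0.3]
slide total mm [56.3  2.5  0.6]
turn total (6deg) [-0.01 -0.01  0.01] dq [-0.4 -2.5 -1.6 -0.   2.  -0.2]
```

Request:
servo_tool(
  delta_rot=[
    [0,0,0],
    [0,0,0],
    [0,0,0],
  ],
  slide=[
    [10,2.5,0.5],
    [20,0,0],
    [15,0,0],
  ],
  gripper=[0,0,0],
)

```text
t: 11.95
position: [0.4631, 0.2075, 0.0331]
ee_rot: [[0.001, 0.369, 0.93], [0.0, 0.93, -0.369], [-1.0, 0.001, 0.001]]
wrist_force: [0.3, -0.1, -0.8]
opening: 0.997
```

```bash
python3 go.py 0.4617 0.2086 0.022
```

```text
t 11.95 pos [0.4631 0.2075 0.0331] jaw 68.4 tilt [-1.e+00  6.e-04  8.e-04] open 0.997 F [ 0.3 -0.1 -0.8]
slide total mm [11.1  0.5 -1.7]
turn total (6deg) [-0.04  0.01 -0.01] dq [ -0.4  14.9   2.3  -0.  -18.3  -0.1]
```

Request:
servo_tool(
  delta_rot=[
    [0,0,0],
    [0,0,0],
  ],
  slide=[
    [8,0.5,-1.5],
    [0,0,0],
  ],
  gripper=[0,0],
)

```text
t: 12.15
position: [0.4613, 0.2076, 0.0232]
ee_rot: [[-0.002, 0.37, 0.929], [-0.001, 0.929, -0.37], [-1.0, -0.001, -0.001]]
wrist_force: [0.4, -0.3, 0.0]
opening: 1.0
```

Request:
servo_tool(
  delta_rot=[
    [0,0,0],
    [0,0,0],
    [0,0,0],
    [0,0,0],
    [0,0,0],
  ],
  slide=[
    [0,0,0],
    [0,0,0],
    [0,0,0],
    [0,0,0],
    [0,0,0],
  ],
  gripper=[1,1,1,1,1],
)

```text
t: 12.65
position: [0.4623, 0.2079, 0.0253]
ee_rot: [[0.001, 0.37, 0.929], [0.001, 0.929, -0.37], [-1.0, 0.001, 0.001]]
wrist_force: [-0.4, 0.3, -4.9]
opening: 0.632
```

```bash
python3 go.py 0.4318 -0.0722 0.14
```

```text
t 12.65 pos [0.4623 0.2079 0.0253] jaw 68.3 tilt [-1.     0.001  0.001] open 0.632 F [-0.4  0.3 -4.9]
slide total mm [-114.9 -271.4   75.4]
turn total (6deg) [-0.05  0.01 -0.01] dq [ 0.  -0.1  0.3 -0.   0.1  0. ]
```

Request:
servo_tool(
  delta_rot=[
    [0,0,0],
    [0,0,0],
    [0,0,0],
    [0,0,0],
    [0,0,0],
  ],
  slide=[
    [-10,0,0],
    [-30,0,0],
    [-40,0,0],
    [-30,-15,4],
    [-5,-35,10],
  ],
  gripper=[1,1,1,1,1],
)

```text
t: 13.15
position: [0.4554, 0.1569, 0.1453]
ee_rot: [[-0.002, 0.367, 0.93], [-0.001, 0.93, -0.367], [-1.0, -0.002, -0.002]]
wrist_force: [0.5, -0.7, -5.4]
opening: 0.629
```

```bash
python3 go.py 0.4318 -0.0722 0.14
```

```text
t 13.15 pos [0.4554 0.1569 0.1453] jaw 68.5 tilt [-1.     -0.0018 -0.0019] open 0.629 F [ 0.5 -0.7 -5.4]
slide total mm [   5.5 -221.8   62.1]
turn total (6deg) [-0.02 -0.02  0.02] dq [-41.5 -23.8  25.   -1.    0.4 -41.3]
```

Request:
servo_tool(
  delta_rot=[
    [0,0,0],
    [0,0,0],
    [0,0,0],
    [0,0,0],
    [0,0,0],
  ],
  slide=[
    [0,-45,12.5],
    [0,-45,12.5],
    [0,-45,12.5],
    [0,-42,12],
    [0,-25,7],
  ],
  gripper=[1,1,1,1,1],
)

```text
t: 13.65
position: [0.4321, -0.059, 0.1509]
ee_rot: [[0.004, 0.364, 0.932], [-0.001, 0.932, -0.364], [-1.0, 0.0, 0.004]]
wrist_force: [0.7, 0.3, -5.2]
opening: 0.626
```

```bash
python3 go.py 0.4318 -0.0722 0.06
```

```text
t 13.65 pos [ 0.4321 -0.059   0.1509] jaw 68.7 tilt [-1.0e+00  3.0e-04  4.3e-03] open 0.626 F [ 0.7  0.3 -5.2]
slide total mm [ 90.9 -12.4   4.1]
turn total (6deg) [ 0.01  0.04 -0.  ] dq [-34.7  -1.1  -0.1   0.6   0.6 -34.5]
```

Request:
servo_tool(
  delta_rot=[
    [0,0.04,0],
    [0,0,0],
    [0,0,0],
    [0,0,0],
    [0,0,0],
  ],
  slide=[
    [0,-8,4],
    [20,0,0],
    [35,0,0],
    [25,0,0],
    [5,0,0],
  ],
  gripper=[1,1,1,1,1],
)

```text
t: 14.15
position: [0.4338, -0.0713, 0.0675]
ee_rot: [[0.006, 0.369, 0.93], [-0.001, 0.93, -0.369], [-1.0, 0.001, 0.006]]
wrist_force: [0.6, -0.1, -3.5]
opening: 0.633
```

```bash
python3 go.py 0.4318 -0.0722 0.029; python3 - <<'E'
from cell import arm
import cv2,numpy as np
c=arm.read_camera("side"); np.savez("side6.npz",**c); f=c["frame"]
cv2.imwrite("pics/a6.png",cv2.resize(f[150:350,150:350],None,fx=2.5,fy=2.5))
E
```

```text
t 14.15 pos [ 0.4338 -0.0713  0.0675] jaw 68.4 tilt [-1.      0.001   0.0056] open 0.633 F [ 0.6 -0.1 -3.5]
slide total mm [38.5 -1.6 -1.7]
turn total (6deg) [-0.04  0.05 -0.01] dq [ 0.3  3.8  0.2  0.1 -5.2  0.1]
```

View pics/a6.png

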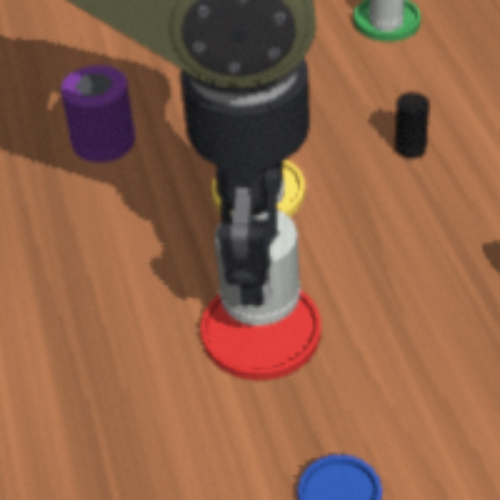

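socket_55 hangs upright above the red dish, crop (260,325). Lowering.

Request:
servo_tool(
  delta_rot=[
    [-0.04,0.05,-0.01],
    [0,0,0],
    [0,0,0],
    [0,0,0],
  ],
  slide=[
    [10,-1.5,-1.5],
    [15,0,0],
    [6,0,0],
    [0,0,0],
  ],
  gripper=[1,1,1,1],
)

```text
t: 14.6
position: [0.4342, -0.0721, 0.039]
ee_rot: [[0.005, 0.363, 0.932], [-0.001, 0.932, -0.363], [-1.0, 0.001, 0.005]]
wrist_force: [0.1, -0.3, -4.1]
opening: 0.631
```

```bash
python3 go.py 0.4318 -0.0722 0.028
```

```text
t 14.6 pos [ 0.4342 -0.0721  0.039 ] jaw 68.7 tilt [-1.0e+00  6.0e-04  5.1e-03] open 0.631 F [ 0.1 -0.3 -4.1]
slide total mm [11.  -1.  -2.2]
turn total (6deg) [ 0.02  0.05 -0.01] dq [ 0.1 -0.7 -0.5 -0.   0.7  0. ]
```

Request:
servo_tool(
  delta_rot=[
    [0.02,0.05,-0.01],
    [0,0,0],
    [0,0,0],
  ],
  slide=[
    [6,-1,-2],
    [3,0,0],
    [0,0,0],
  ],
  gripper=[1,1,1],
)

```text
t: 14.9
position: [0.4327, -0.0724, 0.0309]
ee_rot: [[0.002, 0.365, 0.931], [-0.001, 0.931, -0.365], [-1.0, -0.0, 0.002]]
wrist_force: [0.6, 0.3, -4.4]
opening: 0.633
```

```bash
python3 go.py 0.4318 -0.0722 0.028
```

```text
t 14.9 pos [ 0.4327 -0.0724  0.0309] jaw 68.6 tilt [-1.0e+00 -3.0e-04  1.8e-03] open 0.633 F [ 0.6  0.3 -4.4]
slide total mm [ 2.9 -0.1 -0.9]
turn total (6deg) [0.   0.02 0.  ] dq [ 0.1 -0.3 -0.1 -0.   0.4  0. ]
```

Request:
servo_tool(
  delta_rot=[
    [0,0.02,0],
    [0,0,0],
  ],
  slide=[
    [2,0,-1],
    [1,0,0],
  ],
  gripper=[1,1],
)

```text
t: 15.1
position: [0.4321, -0.0722, 0.0289]
ee_rot: [[0.0, 0.365, 0.931], [-0.0, 0.931, -0.365], [-1.0, -0.0, 0.0]]
wrist_force: [-13.1, 2.6, 25.3]
opening: 0.628
```

Request:
servo_tool(
  delta_rot=[
    [0,0,0],
    [0,0,0],
    [0,0,0],
    [0,0,0],
  ],
  slide=[
    [0,0,0],
    [0,0,0],
    [0,0,0],
    [0,0,0],
  ],
  gripper=[0,0,0,0],
)

```text
t: 15.5
position: [0.4332, -0.0724, 0.0301]
ee_rot: [[0.003, 0.365, 0.931], [-0.001, 0.931, -0.365], [-1.0, 0.0, 0.003]]
wrist_force: [0.4, -0.3, 0.0]
opening: 1.003
```

```bash
python3 go.py 0.4318 -0.0722 0.028
```

```text
t 15.5 pos [ 0.4332 -0.0724  0.0301] jaw 68.6 tilt [-1.0e+00  2.0e-04  3.4e-03] open 1.003 F [ 0.4 -0.3  0. ]
slide total mm [ 2.1 -0.3 -1.4]
turn total (6deg) [ 0.    0.03 -0.  ] dq [-0.  -0.1 -0.3 -0.1 -0.1 -0. ]
```

Request:
servo_tool(
  delta_rot=[
    [0,0,0],
    [0,0,0],
    [0,0,0],
    [0,0,0],
  ],
  slide=[
    [-15,0,0],
    [-35,0,0],
    [-40,0,0],
    [0,0,0],
  ],
  gripper=[0,0,0,0],
)

```text
t: 15.9
position: [0.4325, -0.0722, 0.1226]
ee_rot: [[0.001, 0.365, 0.931], [-0.0, 0.931, -0.365], [-1.0, -0.0, 0.001]]
wrist_force: [0.2, 0.4, -1.4]
opening: 1.001
```

```bash
python3 go.py 0.6318 -0.096 0.12
```

```text
t 15.9 pos [ 0.4325 -0.0722  0.1226] jaw 68.6 tilt [-1.     -0.      0.0011] open 1.001 F [ 0.2  0.4 -1.4]
slide total mm [  2.8  50.5 194.2]
turn total (6deg) [0.   0.01 0.  ] dq [-0.   3.4  3.6 -0.1 -3.4 -0.1]
```

Request:
servo_tool(
  delta_rot=[
    [0,0,0],
    [0,0,0],
    [0,0,0],
    [0,0,0],
    [0,0,0],
  ],
  slide=[
    [0,10,40],
    [0,12,45],
    [0,12,45],
    [0,10,38],
    [0,4,18],
  ],
  gripper=[0,0,0,0,0],
)

```text
t: 16.4
position: [0.6274, -0.0956, 0.1206]
ee_rot: [[0.001, 0.365, 0.931], [-0.0, 0.931, -0.365], [-1.0, -0.0, 0.001]]
wrist_force: [-0.3, 0.1, -0.2]
opening: 0.998
```

```bash
python3 go.py 0.6318 -0.096 0.08
```

```text
t 16.4 pos [ 0.6274 -0.0956  0.1206] jaw 68.6 tilt [-1.e+00 -2.e-04  9.e-04] open 0.998 F [-0.3  0.1 -0.2]
slide total mm [40.6  1.2  4.2]
turn total (6deg) [-0.    0.01  0.  ] dq [  0.8  22.8 -34.2  -0.   12.2   0.7]
```

Request:
servo_tool(
  delta_rot=[
    [0,0,0],
    [0,0,0],
    [0,0,0],
    [0,0,0],
  ],
  slide=[
    [5,1,2],
    [20,0,0],
    [15,0,0],
    [0,0,0],
  ],
  gripper=[0,0,0,0],
)

```text
t: 16.8
position: [0.629, -0.0951, 0.0747]
ee_rot: [[-0.003, 0.365, 0.931], [0.0, 0.931, -0.365], [-1.0, -0.001, -0.003]]
wrist_force: [0.5, 0.9, -0.4]
opening: 1.0
```

```bash
python3 go.py 0.6318 -0.096 0.018;  python3 - <<'E'
from cell import arm
import cv2,numpy as np
for n in("side","top"):
  c=arm.read_camera(n); np.savez(n+"7.npz",**c)
  cv2.imwrite(f"pics/{n}7.png",c["frame"])
E
python3 meas.py 7
```

```text
t 16.8 pos [ 0.629  -0.0951  0.0747] jaw 68.6 tilt [-1.0e+00 -8.0e-04 -2.9e-03] open 1.0 F [ 0.5  0.9 -0.4]
slide total mm [56.7  0.2  3.1]
turn total (6deg) [ 0.   -0.03  0.01] dq [ 0.1 -1.2  0.1  0.1  0.5  0. ]
top table z 0.0009701089523217465
  top px(165,138) n163 z0.0608 mean(0.6478,0.2490) circ(0.6468,0.2488) d31.9 hsv [ 46.  11. 227.]
  top px(401,157) n223 z0.0588 mean(0.6172,-0.2388) circ(0.6171,-0.2383) d37.0 hsv [24. 21. 48.]
  top px(248,160) n118 z0.0551 mean(0.6055,0.0772) circ(0.6055,0.0772) d26.5 hsv [30.  23.5 32. ]
  top px(136,193) n510 z0.0650 mean(0.5303,0.2998) circ(0.5304,0.2995) d54.2 hsv [140.  159.  205.5]
  top px(252,226) n313 z0.0651 mean(0.4687,0.0637) circ(0.4692,0.0633) d42.6 hsv [ 53.   8. 238.]
  top px(196,278) n564 z0.0651 mean(0.3633,0.1720) circ(0.3636,0.1722) d55.5 hsv [140. 152. 138.]
  dish yellow 498 mid(0.4705,0.0676) circ(0.4707,0.0677) d74.6
  dish green 302 mid(0.6518,0.2531) circ(0.6506,0.2539) d64.4
side table z 0.0002255235606050121
  top px(248,136) n262 z0.0627 mean(0.5296,0.2955) circ(0.5290,0.2954) d58.4 hsv [139.  141.  152.5]
  
[... 233 characters left out ...]
4,0.0749) circ(0.6064,0.0748) d28.7 hsv [13. 33. 27.]
  top px(251,205) n264 z0.0639 mean(0.4683,0.0613) circ(0.4685,0.0609) d45.5 hsv [ 51.   7. 191.]
  top px(359,245) n14 z0.0513 mean(0.6262,-0.0919) circ(0.6269,-0.0929) d15.2 hsv [ 43.5   8.  177. ]
  top px(252,260) n616 z0.0678 mean(0.4302,-0.0760) circ(0.4297,-0.0754) d56.4 hsv [ 51.   7. 207.]
  top px(396,309) n365 z0.0575 mean(0.6171,-0.2424) circ(0.6170,-0.2426) d39.6 hsv [105.  20.  39.]
  dish red 538 mid(0.4316,-0.0793) circ(0.4315,-0.0752) d88.9
  dish yellow 5 mid(0.4606,0.0315) circ(0.4606,0.0315) d7.8
  dish green 150 mid(0.6501,0.2453) circ(0.6497,0.2464) d64.9
  dish blue 768 mid(0.4405,-0.2203) circ(0.4402,-0.2203) d55.2
```

View pics/side7.png

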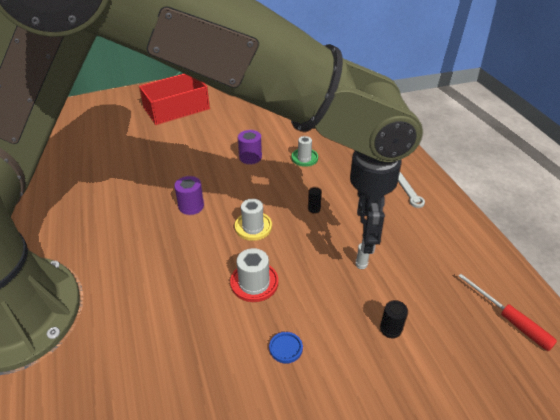

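The side view shows three sockets upright in their own dishes: red (253,270), yellow (252,215) and green (304,150). The gripper is over socket_22 at (362,255). Descending.

Request:
servo_tool(
  delta_rot=[
    [0,-0.03,0],
    [0,0,0],
    [0,0,0],
    [0,0,0],
  ],
  slide=[
    [10,0,3],
    [20,0,0],
    [15,0,0],
    [5,0,0],
  ],
  gripper=[0,0,0,0],
)

```text
t: 17.3
position: [0.6349, -0.0971, 0.0281]
ee_rot: [[0.01, 0.365, 0.931], [-0.003, 0.931, -0.365], [-1.0, 0.001, 0.01]]
wrist_force: [-0.2, -0.2, -0.5]
opening: 1.004
```

```bash
python3 go.py 0.6318 -0.096 0.018
```

```text
t 17.3 pos [ 0.6349 -0.0971  0.0281] jaw 68.6 tilt [-9.999e-01  8.000e-04  1.010e-02] open 1.004 F [-0.2 -0.2 -0.5]
slide total mm [10.1 -0.1 -3.3]
turn total (6deg) [-0.    0.1  -0.01] dq [-0.1  3.5  0.2 -0.  -4.8  0.2]
```

Request:
servo_tool(
  delta_rot=[
    [0,0.1,-0.01],
    [0,0,0],
  ],
  slide=[
    [9,0,-3],
    [0,0,0],
  ],
  gripper=[0,0],
)

```text
t: 17.5
position: [0.6318, -0.0959, 0.018]
ee_rot: [[-0.002, 0.365, 0.931], [0.0, 0.931, -0.365], [-1.0, -0.0, -0.002]]
wrist_force: [-0.5, 0.6, -0.1]
opening: 0.999
```

```bash
python3 go.py 0.6318 -0.096 0.018
```

```text
t 17.5 pos [ 0.6318 -0.0959  0.018 ] jaw 68.6 tilt [-1.0e+00 -5.0e-04 -1.9e-03] open 0.999 F [-0.5  0.6 -0.1]
slide total mm [ 0.  -0.1  0. ]
turn total (6deg) [-0.   -0.02  0.  ] dq [-0.1 -1.2 -1.2 -0.   0.1  0. ]
```

Request:
servo_tool(
  delta_rot=[
    [0,0,0],
    [0,0,0],
    [0,0,0],
    [0,0,0],
    [0,0,0],
  ],
  slide=[
    [0,0,0],
    [0,0,0],
    [0,0,0],
    [0,0,0],
    [0,0,0],
  ],
  gripper=[1,1,1,1,1],
)

```text
t: 18.0
position: [0.6329, -0.0961, 0.0203]
ee_rot: [[0.001, 0.365, 0.931], [-0.0, 0.931, -0.365], [-1.0, 0.0, 0.001]]
wrist_force: [0.5, -0.3, -1.0]
opening: 0.241
```

Request:
servo_tool(
  delta_rot=[
    [0,0,0],
    [0,0,0],
  ],
  slide=[
    [0,0,0],
    [0,0,0],
  ],
  gripper=[1,1],
)

```text
t: 18.2
position: [0.6329, -0.0961, 0.0203]
ee_rot: [[0.001, 0.365, 0.931], [-0.0, 0.931, -0.365], [-1.0, 0.0, 0.001]]
wrist_force: [-0.6, -0.2, -1.2]
opening: 0.236
```

```bash
python3 go.py 0.4408 -0.2182 0.12
```

```text
t 18.2 pos [ 0.6329 -0.0961  0.0203] jaw 68.6 tilt [-1.0e+00  1.0e-04  1.3e-03] open 0.236 F [-0.6 -0.2 -1.2]
slide total mm [ -99.9 -183.8 -134.1]
turn total (6deg) [-0.    0.01 -0.  ] dq [-0.1  0.1  0.  -0.1  0.1 -0. ]
```

Request:
servo_tool(
  delta_rot=[
    [0,0,0],
    [0,0,0],
    [0,0,0],
    [0,0,0],
    [0,0,0],
  ],
  slide=[
    [-10,0,0],
    [-30,0,0],
    [-40,0,0],
    [-20,-25,-18],
    [0,-38,-28],
  ],
  gripper=[1,1,1,1,1],
)

```text
t: 18.7
position: [0.5675, -0.1365, 0.1251]
ee_rot: [[0.001, 0.361, 0.933], [-0.001, 0.933, -0.361], [-1.0, -0.0, 0.001]]
wrist_force: [-0.4, -1.2, -1.2]
opening: 0.236
```

```bash
python3 go.py 0.4408 -0.2182 0.12
```

```text
t 18.7 pos [ 0.5675 -0.1365  0.1251] jaw 68.8 tilt [-1.e+00 -3.e-04  9.e-04] open 0.236 F [-0.4 -1.2 -1.2]
slide total mm [   5.  -121.9  -88.7]
turn total (6deg) [0.04 0.01 0.  ] dq [-34.6 -41.1  62.6  -0.4 -21.5 -34.6]
```

Request:
servo_tool(
  delta_rot=[
    [0,0,0],
    [0,0,0],
    [0,0,0],
    [0,0,0],
    [0,0,0],
  ],
  slide=[
    [0,-38,-28],
    [0,-38,-28],
    [5,-28,-20],
    [15,-10,-8],
    [15,0,0],
  ],
  gripper=[1,1,1,1,1],
)

```text
t: 19.2
position: [0.4414, -0.2176, 0.096]
ee_rot: [[0.009, 0.363, 0.932], [-0.006, 0.932, -0.363], [-1.0, -0.002, 0.011]]
wrist_force: [0.5, 1.1, -0.9]
opening: 0.239
```

```bash
python3 go.py 0.4408 -0.2182 0.06
```

```text
t 19.2 pos [ 0.4414 -0.2176  0.096 ] jaw 68.7 tilt [-0.9999 -0.0021  0.0106] open 0.239 F [ 0.5  1.1 -0.9]
slide total mm [36.  -0.7 -0.8]
turn total (6deg) [0.02 0.1  0.02] dq [ -0.8  11.8   5.6   0.1 -19.1  -0.1]
```

Request:
servo_tool(
  delta_rot=[
    [0.02,0.1,0.02],
    [0,0,0],
    [0,0,0],
  ],
  slide=[
    [15,-1,-1],
    [20,0,0],
    [0,0,0],
  ],
  gripper=[1,1,1],
)

```text
t: 19.5
position: [0.4397, -0.2185, 0.0597]
ee_rot: [[-0.001, 0.366, 0.93], [0.001, 0.93, -0.366], [-1.0, 0.0, -0.001]]
wrist_force: [0.2, 0.6, -0.6]
opening: 0.236
```

```bash
python3 go.py 0.4408 -0.2182 0.03;  python3 - <<'E'
from cell import arm
import cv2,numpy as np
c=arm.read_camera("side"); np.savez("side8.npz",**c); f=c["frame"]
cv2.imwrite("pics/a8.png",cv2.resize(f[220:420,180:380],None,fx=2.5,fy=2.5))
E
```

```text
t 19.5 pos [ 0.4397 -0.2185  0.0597] jaw 68.5 tilt [-1.0e+00  3.0e-04 -1.3e-03] open 0.236 F [ 0.2  0.6 -0.6]
slide total mm [29.7  0.7  0.9]
turn total (6deg) [-0.02 -0.01 -0.  ] dq [-0.  -2.1 -2.4 -0.1  2.5 -0. ]
```

View pics/a8.png

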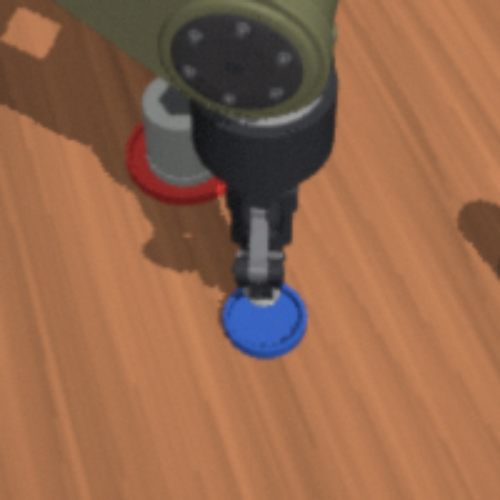

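socket_22 hangs over the blue dish, crop (264,300), centred sideways. Lowering.

Request:
servo_tool(
  delta_rot=[
    [-0.02,-0.01,0],
    [0,0,0],
    [0,0,0],
    [0,0,0],
  ],
  slide=[
    [10,0.7,1],
    [12,0,0],
    [6,0,0],
    [0,0,0],
  ],
  gripper=[1,1,1,1],
)

```text
t: 19.95
position: [0.4432, -0.2187, 0.0327]
ee_rot: [[0.004, 0.363, 0.932], [-0.002, 0.932, -0.363], [-1.0, -0.0, 0.004]]
wrist_force: [0.2, 0.3, -0.8]
opening: 0.242
```

```bash
python3 go.py 0.4408 -0.2182 0.024
```

```text
t 19.95 pos [ 0.4432 -0.2187  0.0327] jaw 68.7 tilt [-1.0e+00 -4.0e-04  4.2e-03] open 0.242 F [ 0.2  0.3 -0.8]
slide total mm [ 8.7 -0.4 -2.5]
turn total (6deg) [0.02 0.04 0.  ] dq [-0.   0.  -0.4  0.2  0.2  0. ]
```

Request:
servo_tool(
  delta_rot=[
    [0.02,0.04,0],
    [0,0,0],
    [0,0,0],
  ],
  slide=[
    [5,-0.5,-2.5],
    [3,0,0],
    [0,0,0],
  ],
  gripper=[1,1,1],
)

```text
t: 20.25
position: [0.4406, -0.2183, 0.0243]
ee_rot: [[-0.0, 0.365, 0.931], [-0.0, 0.931, -0.365], [-1.0, -0.0, -0.0]]
wrist_force: [-0.1, 0.1, -0.9]
opening: 0.235
```

```bash
python3 go.py 0.4408 -0.2182 0.024
```

```text
t 20.25 pos [ 0.4406 -0.2183  0.0243] jaw 68.6 tilt [-1.e+00 -4.e-04 -1.e-04] open 0.235 F [-0.1  0.1 -0.9]
slide total mm [0.3 0.1 0.1]
turn total (6deg) [-0. -0.  0.] dq [-0.  -0.2 -0.  -0.1  0.2  0.1]
```

Request:
servo_tool(
  delta_rot=[
    [0,0,0],
    [0,0,0],
  ],
  slide=[
    [1,0,0],
    [0.5,0,0],
  ],
  gripper=[1,1],
)

```text
t: 20.45
position: [0.4411, -0.2186, 0.024]
ee_rot: [[0.001, 0.365, 0.931], [-0.001, 0.931, -0.365], [-1.0, -0.001, 0.001]]
wrist_force: [-1.9, 2.4, 5.0]
opening: 0.243
```

Contact; release and retreat.

Request:
servo_tool(
  delta_rot=[
    [0,0,0],
    [0,0,0],
    [0,0,0],
    [0,0,0],
    [0,0,0],
  ],
  slide=[
    [0,0,0],
    [0,0,0],
    [0,0,0],
    [0,0,0],
    [0,0,0],
  ],
  gripper=[0,0,0,0,0],
)

```text
t: 20.95
position: [0.4417, -0.2189, 0.0248]
ee_rot: [[0.002, 0.365, 0.931], [-0.002, 0.931, -0.365], [-1.0, -0.001, 0.003]]
wrist_force: [0.5, -0.5, -0.5]
opening: 0.997
```

Request:
servo_tool(
  delta_rot=[
    [0,0,0],
    [0,0,0],
    [0,0,0],
    [0,0,0],
    [0,0,0],
  ],
  slide=[
    [-15,0,0],
    [-40,0,0],
    [-40,0,0],
    [-45,0,0],
    [-40,0,0],
  ],
  gripper=[0,0,0,0,0],
)

```text
t: 21.45
position: [0.4389, -0.2173, 0.2056]
ee_rot: [[-0.008, 0.365, 0.931], [0.004, 0.931, -0.365], [-1.0, 0.001, -0.009]]
wrist_force: [-0.1, 0.2, -0.3]
opening: 1.003
```

Request:
servo_tool(
  delta_rot=[
    [0,0,0],
    [0,0,0],
    [0,0,0],
    [0,0,0],
    [0,0,0],
  ],
  slide=[
    [0,-45,0],
    [0,-45,0],
    [0,-45,0],
    [0,-45,0],
    [0,-20,0],
  ],
  gripper=[0,0,0,0,0],
)

```text
t: 21.95
position: [0.3663, -0.4089, 0.2135]
ee_rot: [[0.003, 0.359, 0.933], [-0.004, 0.933, -0.359], [-1.0, -0.003, 0.004]]
wrist_force: [-0.2, 0.1, -0.0]
opening: 0.996
```

```bash
python3 - <<'E'
from cell import arm
import cv2,numpy as np
for n in("side","top"):
  c=arm.read_camera(n); np.savez(n+"9.npz",**c)
  cv2.imwrite(f"pics/{n}9.png",c["frame"])
E
python3 meas.py 9
```

```text
top table z 0.0009504326142738551
  top px(165,138) n162 z0.0609 mean(0.6477,0.2484) circ(0.6469,0.2488) d31.7 hsv [ 47.  14. 195.]
  top px(401,157) n240 z0.0585 mean(0.6170,-0.2383) circ(0.6170,-0.2381) d37.6 hsv [23. 23. 40.]
  top px(248,160) n117 z0.0542 mean(0.6055,0.0770) circ(0.6056,0.0775) d26.4 hsv [24. 24. 41.]
  top px(136,193) n516 z0.0651 mean(0.5306,0.2995) circ(0.5304,0.2996) d54.1 hsv [140. 160. 180.]
  top px(252,226) n319 z0.0651 mean(0.4686,0.0637) circ(0.4687,0.0636) d42.4 hsv [ 49.  11. 220.]
  top px(320,246) n540 z0.0690 mean(0.4309,-0.0732) circ(0.4310,-0.0732) d54.4 hsv [ 48.   12.  221.5]
  top px(392,242) n85 z0.0567 mean(0.4409,-0.2184) circ(0.4407,-0.2183) d20.9 hsv [ 50.  15. 186.]
  top px(196,278) n576 z0.0650 mean(0.3633,0.1715) circ(0.3638,0.1719) d55.8 hsv [140.  159.5 179.5]
  dish red 535 mid(0.4324,-0.0700) circ(0.4320,-0.0698) d85.3
  dish yellow 474 mid(0.4705,0.0676) circ(0.4712,0.0676) d74.0
  dish green 299 mid(0.6518,0.2531) circ(0.6520,0.2534) d64.1
  dish blue 296 mid(0.4415,-0.2165) circ(0.4411,-0.2167) d52.2
side table z 0.00016221581668862672
  top px(307,138) n38 z0.0594 mean(0.6549,0.2471) circ(0.6510,0.2458) d28.6 hsv [ 35.   10.5 181.5]
  top px(195,191) n35 z0.0571 mean(0.3754,0.1488) circ(0.3743,0.1516) d33.8 hsv [140. 145. 127.]
  top px(395,309) n367 z0.0573 mean(0.6171,-0.2422) circ(0.6162,-0.2420) d39.9 hsv [120.  18.  43.]
```

View pics/side9.png

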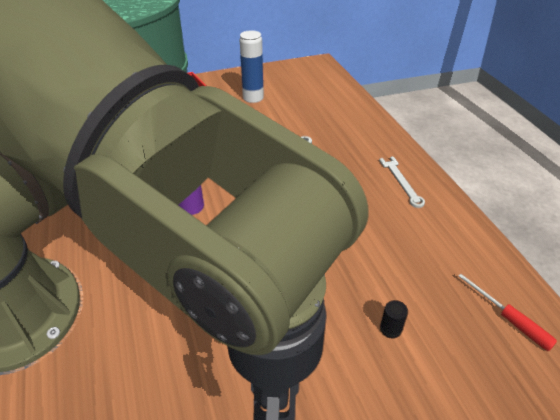

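View pics/top9.png

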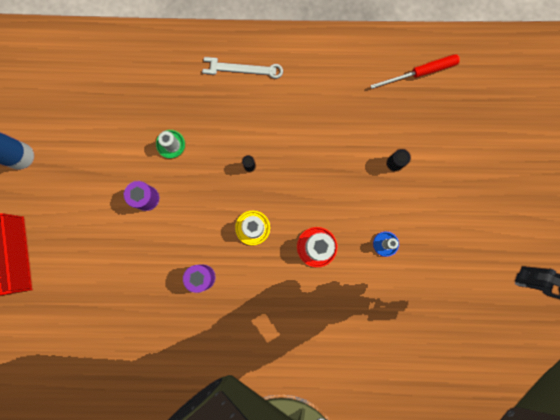

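The top view shows every chrome socket in its own dish, the blacks unmoved at (249,163) and (400,159), and the gripper clear at (540,278). The arm blocks most of the side view. In the top data, socket tops are 4 mm higher than on the bench, as expected, and the centre offsets are about 2–7 mm. Handing in.

```bash
python3 -c "
from cell import arm
s=arm.state();print(s['t'],s['dq'].round(2),s['wrist_force'].round(1))
print(arm.finish_job())"
```

```text
22.05 [ 3.45 -1.48  2.2   0.57 -0.08  2.48] [-0.1  0.3 -0.3]
the job is handed in; nothing more can be done
None
```

All four chrome sockets are standing in their own dishes and the job was handed in at about 22 s of the 96 s allowed. `finish_job()` gives no verdict, so what follows is from my own last checks.

**What I did:** I moved the 32 mm socket from yellow to green, then the 43 mm from red to yellow, the 55 mm from the bench to red and the 22 mm from the bench to blue. I lowered each one until the wrist force showed it touching the dish floor (about 5–25 N), then opened the gripper.

**Last checks, top camera:**

| Socket | Dish | Offset from dish centre (limit 15 mm) |
|---|---|---|
| 55 mm | red | about 3.5 mm |
| 43 mm | yellow | about 4.5 mm |
| 32 mm | green | about 6.5 mm |
| 22 mm | blue | about 2 mm |

- **Height:** the tops of the two sockets from the bench rose by the 4 mm dish floor. The two that started in dishes kept their height to within 0.5 mm, so all four are on the floor.
- **Black sockets:** both read within 1 mm of where they started.

**Disagreements:**
- **Between cameras:** the two cameras disagree by 2–5 mm, mainly in y, so I aimed at their averages.
- **Side view:** the retracted arm hid most of the last side picture. From the side, red, yellow and green were only confirmed in earlier pictures. The 22 mm socket in blue was never seen from the side after release.
- **Arm motion:** the arm was still settling slightly (about 3 °/s) at hand-in, clear of everything.

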